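Close the pastry-case lamp box and switch it on

TASK

Close the cover of the pastry case's lamp box by pressing its three standing snap tabs down, in any order, until each has clicked flat. Then switch the lamps on: the locking toggle's bat has to be pulled out along its axis, carried over past upright to the other side while it is held out, and let go so that it snaps over and drops back in. Do not force the locked bat, and leave the tray, mug and jar where they stand.

Things in the scene. Friction and masses are not known exactly. Their poses are not given: they have to be found in the camera images.
- lamp_box: Lamp-supply box, fixed: aluminium base 170 (x) x 150 (y) x 66 mm high; its grey plastic cover, 118 x 98 mm, ends 74 mm above the origin. Origin: centre of the underside, z up; its far (+x) side has only two small fixed hooks. A snap tab stands up on each of the -x, +y and -y sides of the cover.
- tab_front_press (a point): Press point of the grey snap tab on the box's -x side: middle of its upper face, 20 mm out from its hinge. The tab is a flap 60 mm long (along the cover's edge), 26 mm wide (outwards, box -x), 5 mm thick, hinged at the cover's edge 69.5 mm above the box's underside; its free edge starts raised 32 degrees. Flat on the rim, this point is 72 mm above the underside, 10 mm lower than at the start.
- tab_front (a joint): Angle of that tab: 0 standing up, 0.55 flat and engaged (rad). Pushed straight down at its press point it resists with about 10 N at first, less further down; past 0.275 (the point about 5 mm lower) it snaps flat by itself; let go before that it springs up again.
- tab_left_press (a point): Press point of the grey snap tab on the box's +y side: middle of its upper face, 20 mm out from its hinge. The tab is a flap 60 mm long (along the cover's edge), 26 mm wide (outwards, box +y), 5 mm thick, hinged at the cover's edge 69.5 mm above the box's underside; its free edge starts raised 32 degrees. Flat on the rim, this point is 72 mm above the underside, 10 mm lower than at the start.
- tab_left (a joint): Angle of that tab: 0 standing up, 0.55 flat and engaged (rad). Pushed straight down at its press point it resists with about 10 N at first, less further down; past 0.275 (the point about 5 mm lower) it snaps flat by itself; let go before that it springs up again.
- tab_right_press (a point): Press point of the grey snap tab on the box's -y side: middle of its upper face, 20 mm out from its hinge. The tab is a flap 60 mm long (along the cover's edge), 26 mm wide (outwards, box -y), 5 mm thick, hinged at the cover's edge 69.5 mm above the box's underside; its free edge starts raised 32 degrees. Flat on the rim, this point is 72 mm above the underside, 10 mm lower than at the start.
- tab_right (a joint): Angle of that tab: 0 standing up, 0.55 flat and engaged (rad). Pushed straight down at its press point it resists with about 10 N at first, less further down; past 0.275 (the point about 5 mm lower) it snaps flat by itself; let go before that it springs up again.
- switch: Locking toggle switch, fixed: grey housing 120 (x) x 90 (y) x 60 mm high with a steel top plate. Origin: centre of the underside, z up. The bat's pivot is a line along the housing's y axis, through the point 55 mm above the origin. The bat leans 0.4 rad to the housing's -x side (off) or +x side (on).
- bat_grip (a point): Middle of the black plastic grip of the bat, on the bat's axis, 75 mm from the pivot (up to 85 mm when the bat is pulled out). The grip runs from 47 to 93 mm from the pivot; it is 14 mm thick along the housing's y (18 mm from 67 mm outwards) and 22 mm (30 mm) wide across; below it is a 13 mm steel stem. Take it by the two faces that look along the housing's y.
- switch_bat (a joint): Lean of the bat: 0 off (leaning 0.4 rad to the housing's -x), 0.4 upright, 0.8 on (leaning 0.4 rad to +x). It turns about the housing's y axis, is sprung away from the upright (about 4.5 N at the grip at the ends of its swing, nothing at the upright), and snaps over once past it.
- bat_pull (a joint): How far the bat is pulled out along its own axis: 0 in, 0.010 m at the stop. A spring draws it in (6 N at first, 10 N at the stop). Pushed in it is locked: it yields only about 0.1 rad from either end; it must be pulled out at least 8 mm, and held out, to pass the upright. Let go past the upright it swings on by itself and drops back in.
- tray: Bystander: steel tray 130 x 200 x 22 mm with two buns (48 mm high). Origin: centre of the underside.
- cup: Bystander: white mug, 84 mm across, 85 mm high. Origin: centre of the underside.
- jar: Bystander: glass jar with steel lid, 72 mm across, 110 mm high. Origin: centre of the underside.
Not all that is in view belongs to the job. What is shaped like the lamp_box but blue is not meant.

How it is judged:
By the outcome, as a careful person would: the job done as asked, in the order asked, and still so for the second after the job is handed in, with the robot touching nothing.
It also fails if it takes over 54 s, if anything falls off the work surface, if the arm or the gripper's body presses on something with over 40 N, if the wrist force passes 120 N, or if a joint passes its speed limit or range.

ROBOT

A 6-joint arm with a two-finger parallel gripper is mounted at the origin on the work surface. World frame = base frame: x ahead of the robot, y to its left, z up, the work surface at z = 0. Lengths are in m, angles in rad, forces in N, time in s.
With the tool pointing down it reaches from about 0.3 to 0.775 m from the base axis. Payload 14.6 kg.
Tool frame: the origin (TCP) lies midway between the tips of the shut fingers; the grasp point (between the pads) lies 19 mm behind it (ctrl.pinch_z is the distance from the TCP to the grasp point, in m); z points along the fingers, y is the line along which they close (so a half turn about z gives the same grasp; the last joint's range is limited). The gripper opens to 94 mm and grips with 3 to 60 N. Pads are 16 mm wide; open, the fingers measure 119 mm over their backs; the gripper's body (75 mm by 177 mm) begins 78 mm behind the grasp point.
Start: joints at [-0.067, 0.3, 1.521, -0, 1.321, -0.067], TCP at [0.55, -0, 0.205] pointing down, gripper open.
Joint ranges: [-3.03, 3.03], [-0.79, 2.21], [0.23, 2.52], [-1.04, 4.18], [0, 3.07], [-2.55, 2.55]. Speed limits (rad/s): [2.22, 2.22, 2.57, 3.14, 3.14, 3.14].

INTERFACE

Orientations are given as [roll, pitch, yaw] about the fixed x, y, z axes, in that order (R = Rz(yaw) Ry(pitch) Rx(roll)).
In Python, from station import ctrl gives the robot as it stands.
- The arm moves only by the tool jog_arm, never from a script. Its argument "motion" is a list of rows, each a list of 7 numbers: the shift along the tool's x, y, z in m, then the turn, a rotation vector about the tool's x, y, z in rad, then the opening, from -1 (shut) to 1 (fully open). In form: [[tx, ty, tz, rx, ry, rz, gripper], ...]. A call has 1 to 5 rows; each row shifts and turns the commanded pose from where the row before left it, along the tool's axes as they then stand; what a row does not reach is not made up. A row lasts 1/10 s, in which the tool goes at most 50 mm and 8.59 degrees, less where a joint would pass 70% of its speed; a pose out of reach is approached as far as the arm can. A call is refused whole if a number of a shift passes 0.05 or a number of a turn 0.15, either way. A call with a gripper value outside its range is refused whole. The fingers move at their own pace and stop on an object; "squeeze" is the grip in N (left out, the last holds). Time passes only in rows, so rows that do not move let the fingers close. It gives the time, the measured TCP pose, the force, the opening and the grip force at its end, in the units of the state.
- ctrl.get_obs(): the state, without advancing time (a new reading comes with each control period).
- ctrl.camera(name): name is "scene" or "side" or "wrist"; returns the picture (480x640x3 uint8, red, green, blue); there is no depth.
- ctrl.camera_model(name): a dict with "intrinsics" (3x3 intrinsics, pixels), "k1" (the pictures are not rectified: a ray, as slopes to the right and down, at radius r is drawn at 1 + k1 r^2 times it, then the intrinsics apply), "rvec" (rotation vector, rad) and "tvec" (3), from world to camera coordinates, as OpenCV has them. Camera axes: x right, y down, z forward; pixel columns grow to the right and rows downward; lengths in m; the calibration is good to about 2 mm. A picture is of the moment at which its call begins: read the wrist's pose just before it. camera_model takes no time and is no camera call; for the wrist camera it gives the pose at the moment of the call.
- ctrl.hand_in(): hands the job in; it is judged then, once.
The state is a dict: "time_s": time; "qpos": joint angles; "joint_vel": joint speeds; "tau": joint torques, N m; "ee_pos": TCP position; "eef_rot": TCP orientation; "force": force on the tool from outside, world axes, zero at the start; "moment": the same for the moment, N m; "grip_width": finger opening in m; "grip_force": force on a finger pad.
Only numpy, scipy, OpenCV 4.12 (cv2) and the standard library are available. Lean on these libraries where they do the work, as an engineer would, in place of code of your own. Each camera call takes 0.05 s, during which the arm holds its last target. There are 200 camera calls.

## Working session

There is one attempt and no reset: what is moved stays moved. The work goes in short steps, Python scripts to look and compute and a tool call to move; the robot and the scene stay as the last step left them, time stands still between calls to the robot, and variables do not carry over. Pictures are saved under pics/ and viewed, at most 10 in all, crops included, and the job is handed in when it is done.

Besides the shell and the picture viewer there is one more tool, called by a JSON object that holds its "op" and its "data", one argument or row to a line. jog_arm: Moves the arm, as the interface text tells. Its arguments: {"type":"object","properties":{"motion":{"type":"array"},"squeeze":{"type":"number"}},"required":["motion"]}

```bash
mkdir -p pics; cat > h.py <<'E'
import numpy as np, cv2
from station import ctrl
def model(n):
    m=ctrl.camera_model(n); R=cv2.Rodrigues(np.array(m["rvec"],float))[0]
    return np.array(m["intrinsics"],float),float(m["k1"]),R,np.array(m["tvec"],float).ravel()
def ray(m,px):
    K,k1,R,t=m
    n=cv2.undistortPoints(np.array([[px]],float),K,np.array([k1,0,0,0,0]))[0,0]
    return -R.T@t, R.T@np.array([n[0],n[1],1])
def onz(m,px,z):
    c,d=ray(m,px); return c+d*(z-c[2])/d[2]
def proj(m,P):
    K,k1,R,t=m
    return cv2.projectPoints(np.array(P,float).reshape(-1,1,3),cv2.Rodrigues(R)[0],t,K,np.array([k1,0,0,0,0]))[0].reshape(-1,2)
def tri(ms,pxs):
    A=np.zeros((3,3));b=np.zeros(3)
    for m,p in zip(ms,pxs):
        c,d=ray(m,p); d/=np.linalg.norm(d); M=np.eye(3)-np.outer(d,d); A+=M;b+=M@c
    return np.linalg.solve(A,b)
def snap(n,f):
    im=ctrl.camera(n)[:,:,::-1].copy(); cv2.imwrite(f,im); return im
E
python3 - <<'E'
from h import *
for n in("scene","side"):
    snap(n,f"pics/{n}0.png"); m=model(n); print(n,m[0].diagonal(),m[1],-m[2].T@m[3])
o=ctrl.get_obs(); print(o["time_s"],o["ee_pos"],o["eef_rot"],o["force"],ctrl.pinch_z)
E
```

```text
scene [462.09075769 462.09075769   1.        ] 0.010690450473831322 [1.11354223 0.48366231 1.02615168]
side [490.44654409 490.44654409   1.        ] -0.057494006705565544 [ 0.09006939 -0.72078917  0.81218134]
0.1 [5.49754194e-01 9.03991306e-06 2.04929041e-01] [-3.14051829e+00 -5.51372288e-05  1.57080763e+00] [-0.02619602  1.15852444 -0.42779375] 0.0188
```

View pics/scene0.png

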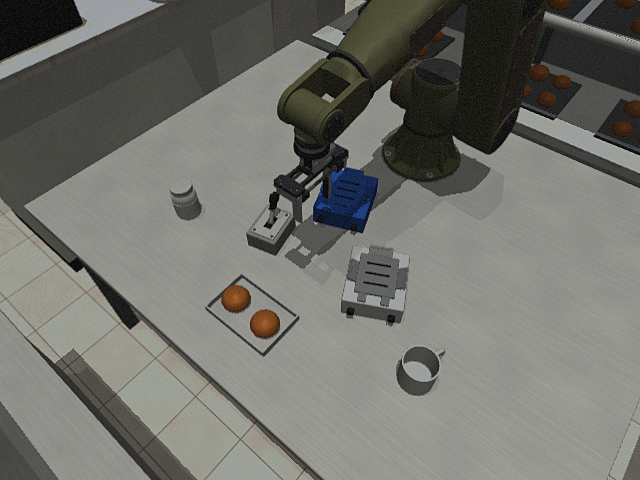

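View pics/side0.png

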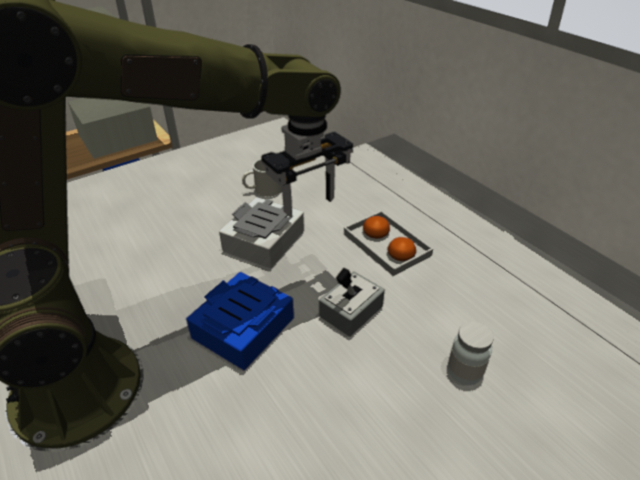

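Candidates for the lamp box: the grey box at scene (377,283) and side (262,230), or the blue one at scene (347,200) and side (240,320). The blue one is the decoy, so I take the grey one. The switch is at scene (270,228) and side (352,300). Next, close crops of both.

```bash
python3 - <<'E'
import cv2,numpy as np
a=cv2.imread("pics/scene0.png");b=cv2.imread("pics/side0.png")
f=lambda i,x,y,w,h:cv2.resize(i[y:y+h,x:x+w],None,fx=4,fy=4,interpolation=cv2.INTER_CUBIC)
# scene crop x 240..430 y 180..330
cv2.imwrite("pics/sc.png",f(a,230,185,190,145))
cv2.imwrite("pics/si.png",f(b,210,190,190,148))
E
```

```text
(no output)
```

View pics/sc.png

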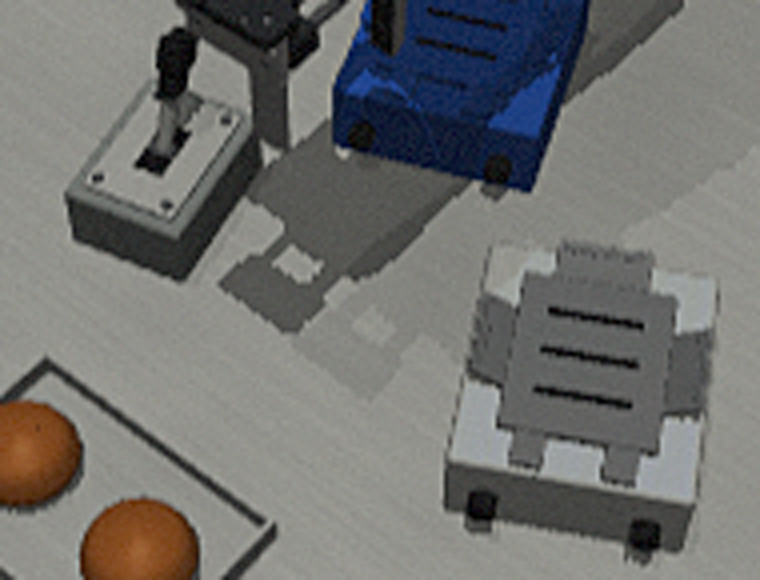

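View pics/si.png

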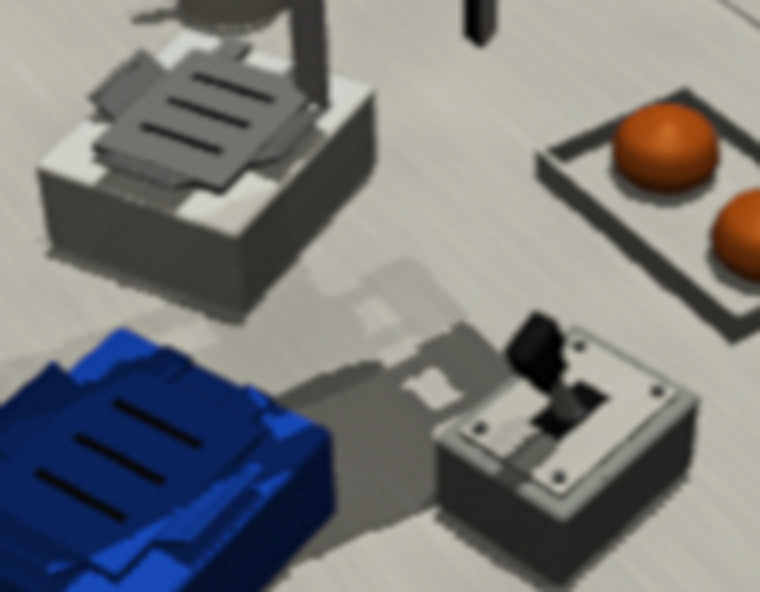

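The crops confirm the choice: the grey box has two hooks at its far edge (scene, bottom) and three grey tabs standing. The switch bat leans within its slot. I'll fit both poses from the top-face corners.

```bash
cat > fit.py <<'E'
from h import *
from scipy.optimize import least_squares
S,D=model("scene"),model("side")
sc=lambda p:np.array(p)/4-.375+[230,185]
sd=lambda p:np.array(p)/4-.375+[210,190]
def fit(loc,a,b,x0):
    def P(q): c,s=np.cos(q[2]),np.sin(q[2]); return np.c_[np.array(loc)[:,:2]@np.array([[c,s],[-s,c]])+q[:2],np.array(loc)[:,2]]
    f=lambda q:np.r_[(proj(S,P(q))-sc(a)).ravel(),(proj(D,P(q))-sd(b)).ravel()]
    r=least_squares(f,x0,loss="soft_l1"); print(r.x.round(4),f(r.x).reshape(-1,2).round(1).tolist()); return r.x
X,Y,Z=.085,.075,.066
L=[[X,-Y,Z],[X,Y,Z],[-X,Y,Z],[-X,-Y,Z]]
q=fit(L,[(447,463),(695,500),(718,280),(490,243)],[(375,95),(185,30),(40,168),(240,235)],[.6,.15,0.])
X,Y,Z=.06,.045,.06
L=[[X,-Y,Z],[X,Y,Z],[-X,Y,Z],[-X,-Y,Z]]
a=[(68,195),(180,235),(257,125),(153,83)];b=[(697,400),(575,328),(437,435),(565,520)]
w=fit(L,a,b,[.6,-.1,-.4])
def T(q,p): c,s=np.cos(q[2]),np.sin(q[2]); p=np.array(p,float); return np.array([c*p[0]-s*p[1]+q[0],s*p[0]+c*p[1]+q[1],p[2]])
for n,p in dict(front=[-.079,0,.082],left=[0,.069,.082],right=[0,-.069,.082]).items(): print(n,T(q,p).round(4))
for s in(-1,1):
    g=T(w,[s*.075*np.sin(.4),0,.055+.075*np.cos(.4)]); print(s,g.round(4),(proj(S,g)[0]-[230,185])*4,(proj(D,g)[0]-[210,190])*4)
print(tri([S,D],[sc((176,62)),sd((538,350))]))
E
python3 fit.py
```

```text
[0.5268 0.1867 0.4964] [[-0.6, -1.1], [0.3, 0.3], [-0.1, -1.6], [-0.8, -1.2], [0.7, -3.5], [-0.3, -1.7], [-1.5, -1.6], [0.1, -0.9]]
[ 0.5614 -0.143   0.2507] [[-1.9, -2.6], [-0.6, -1.4], [0.7, -4.6], [-1.5, -4.1], [1.4, -3.0], [-0.8, -3.3], [-1.4, -0.9], [-0.1, -1.2]]
front [0.4574 0.1491 0.082 ]
left [0.494  0.2474 0.082 ]
right [0.5597 0.1261 0.082 ]
-1 [ 0.5331 -0.1502  0.1241] [173.65921082  51.15202086] [535.45658999 349.89332748]
1 [ 0.5897 -0.1357  0.1241] [130.68712207 110.51082124] [605.73350519 291.34451076]
[ 0.53661294 -0.14660627  0.12031497]
```

{"op": "jog_arm", "data": {
  "motion": [
    [0.05,-0.02,0,0,0,0,-1],
    [0.05,-0.02,0,0,0,0,-1],
    [0.04,-0.01,0,0,0,0,-1],
    [0,0,0,0,0,-0.14,-1],
    [0,0,0,0,0,-0.14,-1]
  ],
  "squeeze": 40
}}

```text
time_s: 0.6
ee_pos: [0.5023, 0.134, 0.2052]
eef_rot: [-3.141, -0.0, 1.858]
force: [-0.1, -0.2, 0.5]
grip_width: 0.0574
grip_force: 0.0
```

{"op": "jog_arm", "data": {
  "motion": [
    [0,0,0,0,0,-0.14,-1],
    [0,0,0,0,0,-0.08,-1],
    [0,0,0,0,0,0,-1]
  ]
}}

```text
time_s: 0.9
ee_pos: [0.5027, 0.1328, 0.2052]
eef_rot: [-3.141, -0.0, 2.072]
force: [-0.2, 0.2, 0.2]
grip_width: 0.0336
grip_force: 0.0
```

```bash
python3 - <<'E'
from h import *
m=model("wrist"); im=snap("wrist","pics/w0.png"); np.savez("w0.npz",K=m[0],k=m[1],R=m[2],t=m[3]); o=ctrl.get_obs(); print(o["time_s"],o["ee_pos"],o["eef_rot"],o["force"],-m[2].T@m[3])
E
```

```text
0.95 [0.50273341 0.13281809 0.20520386] [-3.14110187e+00 -1.73163743e-04  2.06886440e+00] [0.243565   0.16589203 0.04706896] [0.47207523 0.18951967 0.38445656]
```

View pics/w0.png

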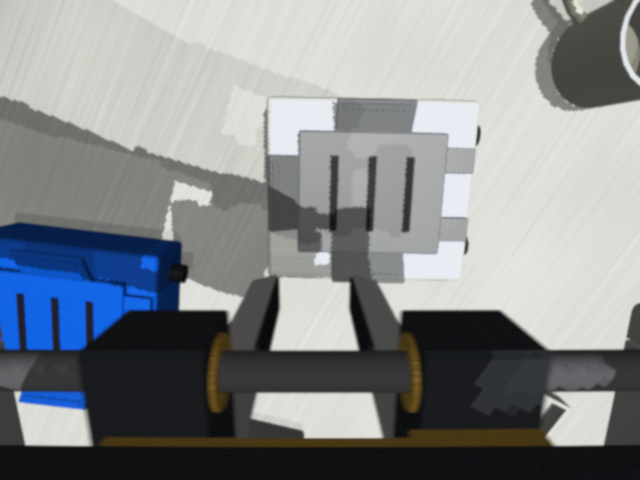

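Wrist view: base corners at (268,97), (478,101), (460,279) and (268,276). Cover corners at (300,131), (447,133), (437,254) and (299,251). The tabs are at left (front), top (+y) and bottom (−y), and the hooks at right (+x).

```bash
python3 - <<'E'
from h import *
from scipy.optimize import least_squares
z=np.load("w0.npz"); m=(z["K"],float(z["k"]),z["R"],z["t"])
B=[[268,97],[478,101],[460,279],[268,276]];C=[[300,131],[447,133],[437,254],[299,251]]
sg=np.array([[-1,1],[1,1],[1,-1],[-1,-1]])
L=np.r_[np.c_[sg*[.085,.075],[.066]*4],np.c_[sg*[.059,.049],[.074]*4]]
def P(q,L): c,s=np.cos(q[2]),np.sin(q[2]); L=np.array(L); return np.c_[L[:,:2]@np.array([[c,s],[-s,c]])+q[:2],L[:,2]]
f=lambda q:(proj(m,P(q,L))-np.array(B+C)).ravel()
r=least_squares(f,[.527,.187,.496],loss="soft_l1"); print(r.x.round(4),f(r.x).reshape(-1,2).round(1).tolist())
t=P(r.x,[[-.079,0,.082],[0,.069,.082],[0,-.069,.082]])
ps=ctrl.get_obs()["ee_pos"]; print(t.round(4))
for a in t:
    d=a-ps; yaw=2.067; ps=a; x=np.array([np.cos(yaw),np.sin(yaw)]); y=np.array([np.sin(yaw),-np.cos(yaw)])
    print((d[:2]@x).round(4),(d[:2]@y).round(4),-d[2].round(4))
E
```

```text
[0.5259 0.1855 0.4846] [[-2.8, -1.5], [3.7, -1.1], [2.0, 2.8], [-0.9, 2.6], [-2.3, -1.1], [2.2, -0.1], [1.0, 0.7], [-2.2, 1.3]]
[[0.456  0.1487 0.082 ]
 [0.4938 0.2465 0.082 ]
 [0.5581 0.1244 0.082 ]]
0.0362 -0.0335 0.1232
0.0681 0.0798 -0.0
-0.138 -0.0016 -0.0
```

{"op": "jog_arm", "data": {
  "motion": [
    [0.018,-0.018,0.03,0,0,0,-1],
    [0.018,-0.018,0.03,0,0,0,-1],
    [0,0,0.03,0,0,0,-1],
    [0,0,0.022,0,0,0,-1],
    [0,0,0,0,0,0,-1]
  ]
}}

```text
time_s: 1.45
ee_pos: [0.4525, 0.1469, 0.0912]
eef_rot: [-3.137, -0.001, 2.068]
force: [1.1, -0.0, 1.5]
grip_width: 0.0005
grip_force: 0.0
```

{"op": "jog_arm", "data": {
  "motion": [
    [0,0,0.006,0,0,0,-1],
    [0,0,0.005,0,0,0,-1],
    [0,0,0.005,0,0,0,-1],
    [0,0,0.003,0,0,0,-1],
    [0,0,0,0,0,0,-1]
  ]
}}

```text
time_s: 1.95
ee_pos: [0.4543, 0.1472, 0.0747]
eef_rot: [3.141, 0.0, 2.07]
force: [-0.6, 0.3, 0.2]
grip_width: 0.0003
grip_force: 0.0
```

{"op": "jog_arm", "data": {
  "motion": [
    [0,0,0.002,0,0,0,-1],
    [0,0,0.001,0,0,0,-1],
    [0,0,0,0,0,0,-1]
  ]
}}

```text
time_s: 2.25
ee_pos: [0.4544, 0.1473, 0.0722]
eef_rot: [3.141, 0.0, 2.071]
force: [-2.3, -1.0, 8.7]
grip_width: 0.0005
grip_force: 4.2
```

{"op": "jog_arm", "data": {
  "motion": [
    [0,0,-0.03,0,0,0,-1],
    [0.034,0.041,0,0,0,0,-1],
    [0.034,0.041,0,0,0,0,-1],
    [0,0,0.012,0,0,0,-1],
    [0,0,0,0,0,0,-1]
  ]
}}

```text
time_s: 2.75
ee_pos: [0.49, 0.2402, 0.0877]
eef_rot: [-3.139, -0.0, 2.072]
force: [0.2, 0.3, 0.0]
grip_width: 0.0007
grip_force: 0.0
```

{"op": "jog_arm", "data": {
  "motion": [
    [0,0,0.006,0,0,0,-1],
    [0,0,0.005,0,0,0,-1],
    [0,0,0.005,0,0,0,-1],
    [0,0,0.003,0,0,0,-1],
    [0,0,0,0,0,0,-1]
  ]
}}

```text
time_s: 3.25
ee_pos: [0.491, 0.2393, 0.0721]
eef_rot: [3.141, 0.0, 2.07]
force: [-8.8, -4.8, 21.6]
grip_width: 0.0002
grip_force: 10.7
```

{"op": "jog_arm", "data": {
  "motion": [
    [0,0,-0.033,0,0,0,-1],
    [-0.046,0.001,0,0,0,0,-1],
    [-0.046,0.001,0,0,0,0,-1],
    [-0.046,0.001,0,0,0,0,-1],
    [0,0,0.01,0,0,0,-1]
  ]
}}

```text
time_s: 3.75
ee_pos: [0.562, 0.1157, 0.0942]
eef_rot: [3.14, 0.002, 2.066]
force: [0.1, 1.4, -0.0]
grip_width: 0.0005
grip_force: 0.0
```

{"op": "jog_arm", "data": {
  "motion": [
    [0,0,0,0,0,0,-1]
  ]
}}

```text
time_s: 3.85
ee_pos: [0.559, 0.1191, 0.092]
eef_rot: [-3.139, -0.001, 2.068]
force: [-0.1, 0.2, -0.3]
grip_width: 0.0004
grip_force: 0.0
```

{"op": "jog_arm", "data": {
  "motion": [
    [0.004,0,0.004,0,0,0,-1],
    [0,0,0.005,0,0,0,-1],
    [0,0,0.005,0,0,0,-1],
    [0,0,0.005,0,0,0,-1],
    [0,0,0.002,0,0,0,-1]
  ]
}}

```text
time_s: 4.35
ee_pos: [0.5574, 0.1247, 0.0721]
eef_rot: [-3.141, -0.0, 2.072]
force: [-5.2, 0.1, 18.4]
grip_width: 0.0004
grip_force: 9.5
```

{"op": "jog_arm", "data": {
  "motion": [
    [0,0,0,0,0,0,-1],
    [0,0,-0.04,0,0,0,0.2],
    [0,0,-0.05,0,0,0,0.2],
    [0,0,-0.04,0,0,0,0.2]
  ]
}}

```text
time_s: 4.75
ee_pos: [0.5577, 0.1243, 0.2048]
eef_rot: [3.141, 0.0, 2.071]
force: [0.3, 0.1, -0.3]
grip_width: 0.0211
grip_force: 0.0
```

{"op": "jog_arm", "data": {
  "motion": [
    [-0.04,0,0,0,0,0.14,0.2],
    [-0.04,-0.02,0,0,0,0.14,0.2],
    [0,0,0,0,0,0,0.2]
  ]
}}

```text
time_s: 5.05
ee_pos: [0.5721, 0.0409, 0.2023]
eef_rot: [-3.141, 0.001, 1.783]
force: [0.3, 1.2, -0.3]
grip_width: 0.0449
grip_force: 0.0
```

```bash
python3 - <<'E'
from h import *
m=model("wrist"); im=snap("wrist","pics/w1.png"); np.savez("w1.npz",K=m[0],k=m[1],R=m[2],t=m[3]); o=ctrl.get_obs(); print(o["time_s"],o["ee_pos"],o["eef_rot"],o["force"],-m[2].T@m[3])
E
```

```text
5.1 [0.57218342 0.04284049 0.20225932] [-3.14119396e+00  1.87084474e-05  1.78791428e+00] [ 0.89256819  0.58296611 -0.24643361] [0.55908809 0.10426283 0.3815057 ]
```

View pics/w1.png

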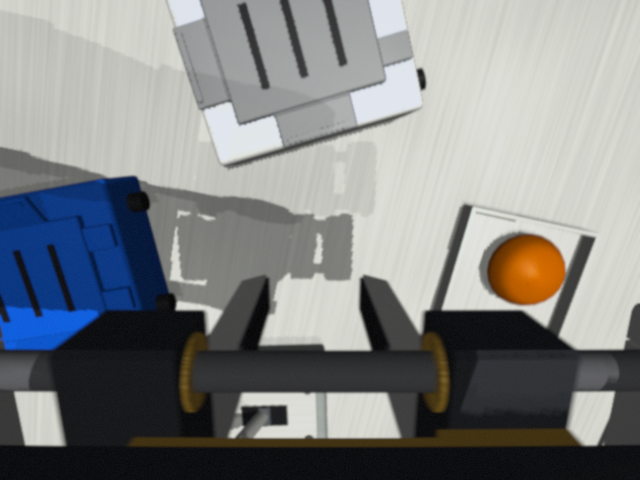

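{"op": "jog_arm", "data": {
  "motion": [
    [-0.046,-0.031,-0.01,0,0,0,0.4],
    [-0.046,-0.031,-0.01,0,0,0,0.4],
    [-0.046,-0.031,-0.01,0,0,0,0.4],
    [-0.046,-0.031,-0.01,0,0,0,0.4],
    [0,0,0,0,0,0.14,0.4]
  ]
}}

```text
time_s: 5.6
ee_pos: [0.4996, -0.1422, 0.2391]
eef_rot: [3.14, 0.001, 1.652]
force: [0.3, 0.9, -0.7]
grip_width: 0.0656
grip_force: 0.0
```

{"op": "jog_arm", "data": {
  "motion": [
    [0,0,0,0,0,0.14,0.4],
    [0,0,0,0,0,0.14,0.4],
    [0,0,0,0,0,0.14,0.4],
    [0,0,0,0,0,0.14,0.4],
    [0,0,0,0,0,0.14,0.4]
  ]
}}

```text
time_s: 6.1
ee_pos: [0.5009, -0.1378, 0.2378]
eef_rot: [-3.141, -0.0, 0.948]
force: [-0.3, 0.0, -0.6]
grip_width: 0.0655
grip_force: 0.0
```

{"op": "jog_arm", "data": {
  "motion": [
    [0,0,0,0,0,0.14,0.4],
    [0,0,0,0,0,0.14,0.4],
    [0,0,0,0,0,0.14,0.4],
    [0,0,0,0,0,0.14,0.4],
    [0,0,0,0,0,0.14,0.4]
  ]
}}

```text
time_s: 6.6
ee_pos: [0.5009, -0.1377, 0.2378]
eef_rot: [-3.141, 0.0, 0.248]
force: [-0.1, -0.3, -0.5]
grip_width: 0.0658
grip_force: 0.0
```

{"op": "jog_arm", "data": {
  "motion": [
    [0,0,0,0,0,0,0.4],
    [0,0,0,0,0,0,0.4]
  ]
}}

```text
time_s: 6.8
ee_pos: [0.5008, -0.1382, 0.2378]
eef_rot: [-3.141, 0.0, 0.257]
force: [-0.7, -0.4, -0.2]
grip_width: 0.0658
grip_force: 0.0
```

```bash
python3 - <<'E'
from h import *
m=model("wrist"); im=snap("wrist","pics/w2.png"); np.savez("w2.npz",K=m[0],k=m[1],R=m[2],t=m[3]); o=ctrl.get_obs(); print(o["time_s"],o["ee_pos"],o["eef_rot"],o["qpos"],-m[2].T@m[3])
b=snap("scene","pics/scene1.png")
f=lambda i,x,y,w,h,s:cv2.resize(i[y:y+h,x:x+w],(int(w*s),int(h*s)),interpolation=cv2.INTER_CUBIC)
c=np.hstack([f(im,0,0,640,400,.8)[:320],f(b,330,230,100,112,320/112)[:320]]); print(c.shape); cv2.imwrite("pics/c2.png",c)
E
```

```text
6.85 [ 0.50075845 -0.13839771  0.23786113] [-3.14148810e+00  9.24380459e-05  2.56000713e-01] [-3.40169756e-01  2.07676593e-01  1.56033238e+00  3.52945073e-05
  1.37371888e+00  9.74618950e-01] [ 0.56463823 -0.12228791  0.41709055]
(320, 797, 3)
```

View pics/c2.png

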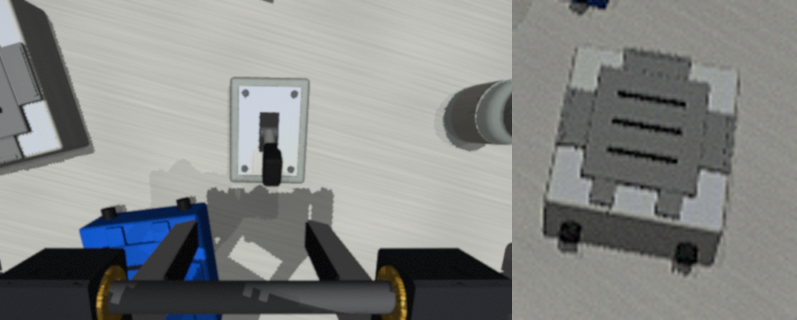

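Wrist: switch housing corners at crop (231,79), (308,79), (304,182) and (231,182). The bat grip is around (271,165), leaning toward the gripper (−x). In the scene crop all three tabs lie flat on the base.

```bash
python3 - <<'E'
from h import *
from scipy.optimize import least_squares
z=np.load("w2.npz"); m=(z["K"],float(z["k"]),z["R"],z["t"])
px=np.array([[231,79],[308,79],[304,182],[231,182]])/.8
def P(q,L): c,s=np.cos(q[2]),np.sin(q[2]); L=np.array(L); return np.c_[L[:,:2]@np.array([[c,s],[-s,c]])+q[:2],L[:,2]]
for Z in(.06,.055):
    L=np.c_[np.array([[1,1],[1,-1],[-1,-1],[-1,1]])*[.06,.045],[Z]*4]
    f=lambda q:(proj(m,P(q,L))-px).ravel()
    r=least_squares(f,[.561,-.143,.25]); print(r.x.round(4),r.fun.round(1))
q=r.x
for d in(47,75,93):
    a=d/1000; g=P(q,[[-a*np.sin(.4),0,.055+a*np.cos(.4)]]); print(d,g.round(4),proj(m,g)*.8)
o=ctrl.get_obs(); ps=o["ee_pos"]; yaw=o["eef_rot"][2]
x=np.array([np.cos(yaw),np.sin(yaw)]); y=np.array([np.sin(yaw),-np.cos(yaw)])
for d in(56,100):
    a=d/1000; t=P(q,[[-a*np.sin(.4),0,.055+a*np.cos(.4)]])[0]; e=t-ps; print(d,t.round(4),"tool shift",(e[:2]@x).round(4),(e[:2]@y).round(4),-e[2].round(4),"rz",yaw-q[2])
E
```

```text
[ 0.5619 -0.1433  0.2529] [-3.3 -2.8  3.  -2.2  2.   3.3 -1.7  2.9]
[ 0.562  -0.1436  0.2529] [-2.5 -2.   2.3 -1.4  1.4  2.3 -1.1  1.9]
47 [[ 0.5443 -0.1481  0.0983]] [[270.49340221 151.6359552 ]]
75 [[ 0.5337 -0.1509  0.1241]] [[271.92652506 165.34111757]]
93 [[ 0.5269 -0.1526  0.1407]] [[272.96998745 175.32880118]]
56 [ 0.5409 -0.149   0.1066] tool shift 0.0362 0.0203 0.1313 rz 0.002173620634727591
100 [ 0.5243 -0.1533  0.1471] tool shift 0.019 0.0203 0.0908 rz 0.002173620634727591
```

{"op": "jog_arm", "data": {
  "motion": [
    [0.007,0.01,0.038,0,0,0,0.4],
    [0.007,0.01,0.038,0,0,0,0.4],
    [0,0,0,0,0.135,0,0.4],
    [0,0,0,0,0.135,0,0.4],
    [0,0,0,0,0.13,0,0.4]
  ]
}}

```text
time_s: 7.4
ee_pos: [0.5193, -0.155, 0.1619]
eef_rot: [3.139, -0.405, 0.253]
force: [0.6, -0.2, -0.1]
grip_width: 0.0656
grip_force: 0.0
```

{"op": "jog_arm", "data": {
  "motion": [
    [0,0,0,0,0,0,0.4],
    [0,0,0,0,0,0,0.4]
  ]
}}

```text
time_s: 7.6
ee_pos: [0.5191, -0.1551, 0.1623]
eef_rot: [3.141, -0.398, 0.252]
force: [0.3, 0.4, 0.6]
grip_width: 0.0656
grip_force: 0.0
```

```bash
python3 - <<'E'
from h import *
from scipy.spatial.transform import Rotation as Ro
o=ctrl.get_obs(); R=Ro.from_euler("xyz",o["eef_rot"]).as_matrix(); q=.25
t=np.array([.562,-.1436,.055])+.056*np.array([-np.sin(.4)*np.cos(q),-np.sin(.4)*np.sin(q),np.cos(.4)])
print(o["time_s"],o["ee_pos"],R[:,2],(R.T@(t-o["ee_pos"])).round(4))
E
```

```text
7.6 [ 0.51908624 -0.15512711  0.16233418] [ 0.37536523  0.0957306  -0.92192006] [-0.0007 -0.0006  0.0602]
```

{"op": "jog_arm", "data": {
  "motion": [
    [0,0,0.02,0,0,0,0.4],
    [0,0,0.02,0,0,0,0.4],
    [0,0,0.018,0,0,0,0.4],
    [0,0,0,0,0,0,-1],
    [0,0,0,0,0,0,-1]
  ],
  "squeeze": 45
}}

```text
time_s: 8.1
ee_pos: [0.5415, -0.1489, 0.1089]
eef_rot: [3.142, -0.399, 0.253]
force: [0.4, 0.0, 0.9]
grip_width: 0.053
grip_force: 0.0
```

{"op": "jog_arm", "data": {
  "motion": [
    [0,0,0,0,0,0,-1],
    [0,0,0,0,0,0,-1],
    [0,0,0,0,0,0,-1],
    [0,0,0,0,0,0,-1],
    [0,0,0,0,0,0,-1]
  ]
}}

```text
time_s: 8.6
ee_pos: [0.5409, -0.1487, 0.1088]
eef_rot: [-3.14, -0.4, 0.25]
force: [-3.8, 6.4, 8.1]
grip_width: 0.0173
grip_force: 45.0
```

{"op": "jog_arm", "data": {
  "motion": [
    [0,0,-0.003,0,0,0,-1],
    [0,0,-0.003,0,0,0,-1],
    [0,0,-0.003,0,0,0,-1],
    [0,0,-0.001,0,0,0,-1],
    [0,0,0,0,0,0,-1]
  ]
}}

```text
time_s: 9.1
ee_pos: [0.5371, -0.1495, 0.1172]
eef_rot: [-3.14, -0.4, 0.25]
force: [7.0, 5.6, -7.2]
grip_width: 0.0177
grip_force: 45.0
```

{"op": "jog_arm", "data": {
  "motion": [
    [0.0067,0,0.0002,0,-0.1,0,-1],
    [0.0067,0,0.0003,0,-0.1,0,-1],
    [0.0067,0,0.0003,0,-0.1,0,-1]
  ]
}}

```text
time_s: 9.4
ee_pos: [0.5549, -0.1449, 0.1219]
eef_rot: [-3.14, -0.093, 0.25]
force: [-4.3, 3.1, -9.7]
grip_width: 0.0179
grip_force: 45.0
```

{"op": "jog_arm", "data": {
  "motion": [
    [0.0067,0,0.0003,0,-0.1,0,-1],
    [0.0067,0,0.0003,0,-0.1,0,-1],
    [0.0067,0,0.0003,0,-0.1,0,-1],
    [0.0054,0,0.0002,0,-0.08,0,-1],
    [0,0,0,0,0,0,-1]
  ]
}}

```text
time_s: 9.9
ee_pos: [0.5801, -0.1383, 0.1178]
eef_rot: [-3.139, 0.286, 0.253]
force: [-4.1, 1.4, -9.1]
grip_width: 0.0178
grip_force: 45.0
```

Past upright by 0.29 rad and still held out. Now release.

{"op": "jog_arm", "data": {
  "motion": [
    [0,0,0,0,0,0,0.4],
    [0,0,0,0,0,0,0.4],
    [0,0,0,0,0,0,0.4],
    [0,0,0,0,0,0,0.4],
    [0,0,-0.03,0,0,0,0.4]
  ]
}}

```text
time_s: 10.4
ee_pos: [0.5868, -0.1371, 0.1474]
eef_rot: [-3.139, 0.284, 0.251]
force: [0.3, 1.2, 0.0]
grip_width: 0.0544
grip_force: 0.0
```

{"op": "jog_arm", "data": {
  "motion": [
    [0,0,-0.04,0,0,0,0.4],
    [0,0,-0.04,0,0,0,0.4],
    [-0.04,0,-0.03,0,0.1,0,0.4],
    [-0.05,0,0,0,0.1,0,0.4],
    [-0.03,0,0,0,0.08,0,0.4]
  ]
}}

```text
time_s: 10.9
ee_pos: [0.5077, -0.1583, 0.2793]
eef_rot: [3.139, 0.003, 0.251]
force: [1.7, -0.6, 0.4]
grip_width: 0.0658
grip_force: 0.0
```

{"op": "jog_arm", "data": {
  "motion": [
    [0,0,0,0,0,0,0.4],
    [0,0,0,0,0,0,0.4]
  ]
}}

```text
time_s: 11.1
ee_pos: [0.5086, -0.1582, 0.2788]
eef_rot: [3.141, 0.008, 0.25]
force: [0.5, -0.5, -0.4]
grip_width: 0.0658
grip_force: 0.0
```

```bash
python3 - <<'E'
from h import *
o=ctrl.get_obs(); print(o["time_s"],o["ee_pos"],o["eef_rot"],o["force"])
m=model("wrist");w=snap("wrist","pics/w3.png");a=snap("scene","pics/scene2.png");b=snap("side","pics/side2.png")
f=lambda i,x,y,w,h,s:cv2.resize(i[y:y+h,x:x+w],(int(w*s),int(h*s)),interpolation=cv2.INTER_CUBIC)
c=np.vstack([np.hstack([f(w,0,0,640,400,.6)[:240],f(b,210,185,190,120,2)]),np.hstack([f(a,230,180,200,150,2),f(b,215,180,95,75,4)[:300,:364]])]); print(c.shape); cv2.imwrite("pics/c3.png",c)
q=[.562,-.1436,.25]
for s in(-1,1):
  for d in(.075,.093):
    g=[q[0]+s*d*np.sin(.4)*np.cos(.25),q[1]+s*d*np.sin(.4)*np.sin(.25),.055+d*np.cos(.4)]
    print(s,d,proj(m,g)*.6,(proj(model("side"),g)-[210,185])*2+[384,0])
E
```

```text
11.1 [ 0.50860679 -0.15820413  0.27880001] [3.14066801 0.00788776 0.24979602] [ 0.4577138  -0.5407479  -0.42597089]
(540, 764, 3)
-1 0.075 [[187.12082543 121.29735109]] [[652.52636508 185.05254354]]
-1 0.093 [[187.07042062 127.81306463]] [[648.48571137 176.68225685]]
1 0.075 [[187.08831252  79.40544555]] [[687.67303185 155.78781092]]
1 0.093 [[187.02498137  73.18519285]] [[692.50302195 140.51251884]]
```

View pics/c3.png

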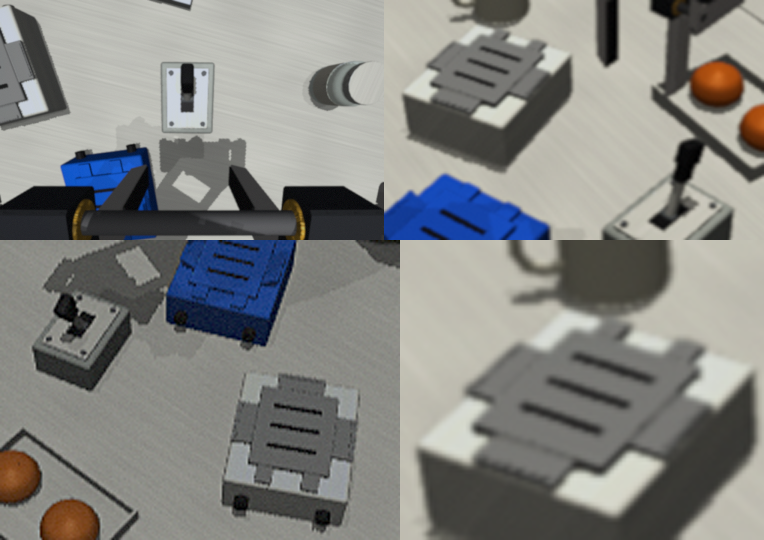

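All three tabs lie flat, and the bat grip shows at wrist crop (187,77), which matches the predicted on position of (187,79). Nothing else has moved.

```bash
python3 -c "
from station import ctrl
print(ctrl.hand_in())"
```

```text
the job is handed in; nothing more can be done
None
```

I pressed all three snap tabs flat, then moved the toggle over to on, where it dropped back in. I handed the job in at about 11 s; the hand-in returned no verdict.

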